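Knock the wedge latch home and pin it

ROBOT

A 7-joint arm with a two-finger parallel gripper is mounted at the origin on a cart in front of the work surface, level with it; the furniture and walls round the work are solid. World frame = base frame: x ahead of the robot, y to its left, z up, the work surface at z = 0. Lengths are in m, angles in rad, forces in N, time in s.
With the tool pointing down it reaches from about 0.425 to 0.925 m from the base axis. Payload 6.8 kg.
Tool frame: the origin (TCP) lies midway between the tips of the shut fingers; the grasp point (between the pads) lies 19 mm behind it (manip.pinch_z is the distance from the TCP to the grasp point, in m); z points along the fingers, y is the line along which they close (so a half turn about z gives the same grasp; the last joint's range is limited). The gripper opens to 88 mm and grips with 3 to 60 N. Pads are 20 mm wide; open, the fingers measure 115 mm over their backs; the gripper's body (75 mm by 178 mm) begins 61 mm behind the grasp point.
Start: joints at [1.124, 0.477, 0.022, 1.555, -0.011, 1.109, -0.083], TCP at [0.224, -0.637, 0.223] pointing down, gripper open.
Joint ranges: [-2.96, 2.96], [-0.34, 2.1], [-1.41, 1.46], [0.24, 2.44], [-1.37, 4.51], [0.17, 1.92], [-2.96, 2.96]. Speed limits (rad/s): [2.39, 2.39, 3.14, 3.14, 3.14, 3.14, 3.14].

INTERFACE

Orientations are given as a unit quaternion [x, y, z, w].
In Python, from cell import manip, cams gives the robot as it stands.
- The arm moves only by the tool carry_out, never from a script. Its argument "motion" is a list of rows, each an object with "rotation": the turn, a rotation vector about the tool's x, y, z in units of 90 degrees (1.0 is 90 degrees), a list of three; "linear": the shift along the tool's x, y, z in units of 0.4 m (1.0 is 0.4 m), a list of three; "grip": the opening, from 0 (shut) to 1 (fully open). A call has 1 to 12 rows; each row is the pose to reach, as a shift and turn from the pose commanded when the call began, along the tool's axes at that moment; what a row does not reach only later rows make up. A row lasts 1/12 s, in which the tool goes at most 41.7 mm and 7.16 degrees, less where a joint would pass 70% of its speed; a pose out of reach is approached as far as the arm can. A call with a number of a shift or a turn outside -1 to 1 is refused whole. A call with a gripper value outside its range is refused whole. The fingers move at their own pace and stop on an object; the grip force is fixed at half the most. Time passes only in rows, so rows that repeat a pose let the fingers close. It gives the time, the measured TCP pose, the force, the opening and the grip force at its end, in the units of the state.
- manip.state(): the state, without advancing time (a new reading comes with each control period).
- cams.grab_frame(name): name is "scene" or "top" or "wrist"; returns the picture (384x512x3 uint8, blue, green, red); there is no depth.
- cams.camera_info(name): a dict with "intrinsics" (3x3 intrinsics, pixels), "view" (4x4, takes a point from world to camera coordinates); the wrist camera has in their place "mount" (4x4, takes a point from camera to tool coordinates, whose origin is the TCP and whose axes are the flange's). Camera axes: x right, y down, z forward; pixel columns grow to the right and rows downward; lengths in m; the calibration is good to about 2 mm. A picture is of the moment at which its call begins: read the wrist's pose just before it. camera_info takes no time and is no camera call.
- manip.finish_job(): hands the job in; it is judged then, once.
The state is a dict: "clock": time; "joint_positions": joint angles; "joint_velocities": joint speeds; "joint_torque": joint torques, N m; "tcp_pos": TCP position; "eef_rot": TCP orientation; "force": force on the tool from outside, world axes, zero at the start; "wrist_torque": the same for the moment, N m; "opening": finger opening in m; "grasp_force": force on a finger pad.
Only numpy, scipy, OpenCV 4.12 (cv2) and the standard library are available. Lean on these libraries where they do the work, as an engineer would, in place of code of your own. Each camera call takes 0.05 s, during which the arm holds its last target. There are 200 camera calls.

TASK

Pick up the mallet and strike the sprung peg of the latch fixture smartly down with it, until the peg stays home and the flat bolt has shot across into the clevis; a brisk blow, not a slow push, and never with the gripper itself. Then put the mallet down on the bench, clear of the fixture, and take the lock pin from its wooden block and drop it through the clevis and the bolt, fully home with its collar on the clevis.

Things in the scene. Friction and masses are not known exactly. Their poses are not given: they have to be found in the camera images.
- mallet: soft-faced mallet, 0.42 kg, standing on one of its two round rubber faces. Origin: centre of the lower face. Head: upright cylinder along z, 44 mm diameter, 80 mm tall; it strikes with a round face. Wooden handle: level, along the mallet's -x axis, 40 mm above the origin, 24 mm wide (y), 28 mm tall, from 24 to 149 mm from the head's axis.
- latch_fixture: wedge latch fixture fixed to the bench: steel base plate 90 (x) x 220 (y) x 12 mm, origin at the centre of its underside. At y = -50 mm a grey housing 60 x 72 mm, top at z = 56 mm, with a collar to z = 62 mm, from which the sprung peg stands. At y = 35 to 85 mm a clevis 56 mm wide, top at z = 54 mm. A flat steel bolt (30 x 12 mm) slides from the housing along +y into the clevis.
- strike_peg: sprung peg: mushroom cap, 38 mm diameter, 14 mm thick, on a 20 mm stem; origin at the centre of the cap's underside, 30 mm above the collar at the start. Its over-centre spring pushes up with about 5 N at first, throws it back up if driven less than about 14 mm, and snaps it down for good past about 16 mm. Fully home after 30 mm, cap on collar. Driving it throws the bolt.
- peg_top (a point): centre of the top of the peg's cap, where the mallet strikes; 106 mm above the bench at the start, 76 mm when home.
- latch_bolt (a joint): travel of the flat bolt (m): 0 drawn back, 0.030 thrown fully into the clevis, when its 17 mm hole lines up with the clevis hole. It always equals the peg's downward travel.
- clevis_hole (a point): centre of the mouth of the clevis's vertical hole, in its top face 54 mm above the bench; 15 mm diameter, 42 mm deep, through upper jaw, bolt and lower jaw.
- lock_pin: steel lock pin, 84 mm long, upright in a 15 mm hole in its wooden block at the start. Origin: lower end of the shank, z up along the pin. Shank 12 mm diameter, 40 mm long, tapered tip; then a collar 26 mm diameter, 4 mm thick; then a round grip 20 mm diameter, 44 to 84 mm above the origin. Home in the clevis, the collar lies on its top face, the origin 40 mm below the hole's mouth.
- park_block: wooden block 64 x 64 x 44 mm, fixed, in whose central hole the lock pin stands at the start; origin at the centre of its underside.

How it is judged:
On the way, in this order (a step that is already met when the one before it is completed fails the run):
1. the peg is driven down by a blow of the mallet: the head over the peg and faster than 0.06 m/s while the peg goes down (value of joint latch_bolt between 0.001 and 0.027 m and linear speed of mallet above 0.06 m/s and horizontal distance between mallet and peg_top below 0.03 m).
2. the peg is home and the bolt thrown into the clevis, lock pin still out of the clevis (value of joint latch_bolt above 0.027 m and horizontal distance between lock_pin and clevis_hole above 0.03 m), for 0.2 s.
At the end, for the whole second after the job is handed in: Bolt thrown at least 27 of its 30 mm; the lock pin upright (within 0.15 rad) in the clevis hole, its tip within 5 mm of the hole's axis and at least 37 mm below the mouth, at rest; the mallet at rest on the bench (origin lower than 90 mm), not touching the fixture (value of joint latch_bolt above 0.027 m and horizontal distance between lock_pin and clevis_hole below 0.005 m and z of lock_pin in the frame of clevis_hole below -0.037 m and angle between lock_pin's own z axis and vertical below 0.15 rad and linear speed of each of lock_pin, mallet below 0.02 m/s and height (world z) of mallet below 0.09 m and contact force between mallet and latch_fixture below 0.1 N).
It fails at once if the peg is pressed by the robot itself instead of the mallet (contact force between any of the fingers, the arm and strike_peg above 2 N).
It also fails if it takes over 61 s, if anything falls off the work surface, if the arm or the gripper's body presses on something with over 40 N, if the wrist force passes 120 N, or if a joint passes its speed limit or range.

## Working session

There is one attempt and no reset: what is moved stays moved. The work goes in short steps, Python scripts to look and compute and a tool call to move; the robot and the scene stay as the last step left them, time stands still between calls to the robot, and variables do not carry over. Pictures are saved under pics/ and viewed, at most 13 in all, crops included, and the job is handed in when it is done.

Besides the shell and the picture viewer there is one more tool, called after ">>>" as name(argument=value, ...), one argument or row to a line, values as JSON. carry_out: Moves the arm, as the interface text tells. Its arguments: {"type":"object","properties":{"motion":{"type":"array","items":{"type":"object","properties":{"rotation":{"type":"array","items":{"type":"number"}},"linear":{"type":"array","items":{"type":"number"}},"grip":{"type":"number"}}}}},"required":["motion"]}

```bash
ls; mkdir -p pics; python3 - <<'E'
from cell import manip,cams
import cv2,numpy as np
np.set_printoptions(precision=4,suppress=True)
s=manip.state();print(s['clock'],s['tcp_pos'],s['eef_rot'],s['opening'],manip.pinch_z)
for n in("scene","top","wrist"):
    cv2.imwrite(f'pics/{n}0.png',cams.grab_frame(n))
    i=cams.camera_info(n)
    for k,v in i.items():print(n,k,np.array(v).tolist())
a=[cv2.imread(f'pics/{n}0.png') for n in("scene","top")]
E
```

```text
pics
0.0 [ 0.2241 -0.6361  0.2217] [ 0.9857  0.1686 -0.0002 -0.0009] 0.0877092661283494 0.0187
scene intrinsics [[451.6306813006051, 0.0, 258.0127748898793], [0.0, 451.6306813006051, 192.8817792339691], [0.0, 0.0, 1.0]]
scene view [[-0.46775012099337854, -0.8838375875924659, 0.006398677160945536, 0.24884649318625843], [-0.616722575243995, 0.3211828610383632, -0.7186757509194438, 0.40922005470158856], [0.6331374965164318, -0.34010687810443035, -0.6953159152291594, 0.8627630452089837], [0.0, 0.0, 0.0, 1.0]]
top intrinsics [[475.83119331534044, 0.0, 254.91362715333065], [0.0, 475.83119331534044, 180.9226633191283], [0.0, 0.0, 1.0]]
top view [[-0.004479743902257393, -0.9999745945383314, 0.0055445624236444575, 0.011503293172314499], [-0.9957925826620744, 0.003953388453517462, -0.09155054906952605, 0.5493488978536624], [0.09152630337649548, -0.005931357149514524, -0.9957849942596035, 1.2064780435628712], [0.0, 0.0, 0.0, 1.0]]
wrist intrinsics [[337.28622757588374, 0.0, 257.7796165788834], [0.0, 337.28622757588374, 192.663199571975], [0.0, 0.0, 1.0]]
wrist mount [[0.0005319199300264338, -0.9627493743281789, -0.27039482112622726, 0.07328799674911844], [0.9999998453508786, 0.0005560058236069204, -1.2479569766684678e-05, 0.000627598253003625], [0.00016235579320403613, -0.2703947726717744, 0.9627495211904147, -0.16333902206187034], [0.0, 0.0, 0.0, 1.0]]
```

View pics/top0.png

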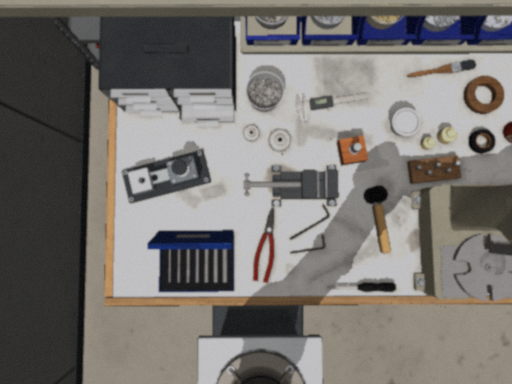

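View pics/scene0.png

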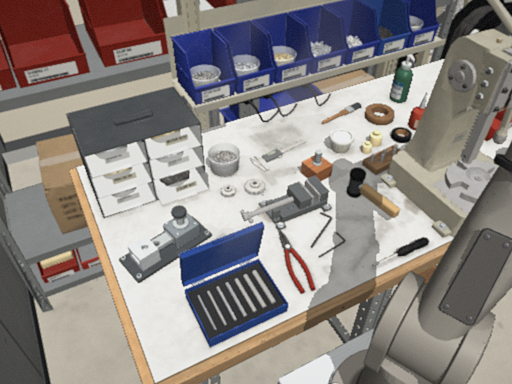

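The top view shows the mallet head at about (375,194) with its handle running to (385,248). The orange park block is at (352,150), and the fixture has its peg near (180,168) and clevis near (141,181). I'll enlarge these areas next.

```bash
python3 - <<'E'
import cv2,numpy as np
t=cv2.imread('pics/top0.png');s=cv2.imread('pics/scene0.png')
def c(im,x,y,w,h):return cv2.resize(im[y:y+h,x:x+w],(400,300),interpolation=cv2.INTER_CUBIC)
A=np.vstack([np.hstack([c(t,115,138,100,75),c(t,325,125,100,75)]),np.hstack([c(s,115,200,100,75),c(s,300,140,100,75)])])
cv2.imwrite('pics/crop0.png',A)
E
```

```text
(no output)
```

View pics/crop0.png

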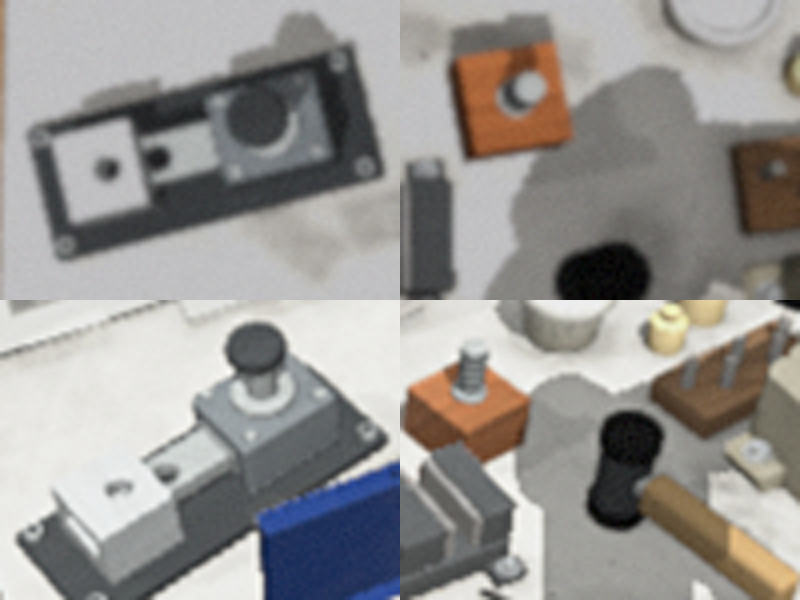

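The crop is clear. In top-view pixels the clevis hole is at about (141.5,180), the peg cap at (179.3,166.6) and the pin top at (356.3,147). In the scene view the hole is at (144.6,247) and the cap at (178.8,210.6).

```bash
cat > h.py <<'E'
import numpy as np,cv2
from cell import manip,cams
from scipy.spatial.transform import Rotation as R
np.set_printoptions(precision=4,suppress=True)
def cam(n,st=None):
    i=cams.camera_info(n);K=np.array(i['intrinsics'])
    if n=='wrist':
        T=np.eye(4);T[:3,:3]=R.from_quat(st['eef_rot']).as_matrix();T[:3,3]=st['tcp_pos']
        V=np.linalg.inv(T@np.array(i['mount']))
    else:V=np.array(i['view'])
    return K,V
def ray(c,uv):
    K,V=c;d=V[:3,:3].T@np.linalg.solve(K,[uv[0],uv[1],1]);return -V[:3,:3].T@V[:3,3],d
def onz(c,uv,z):
    o,d=ray(c,uv);return o+d*(z-o[2])/d[2]
def proj(c,p):
    K,V=c;q=K@(V[:3,:3]@np.asarray(p)+V[:3,3]);return q[:2]/q[2]
def tri(c1,a,c2,b):
    (o,d),(p,e)=ray(c1,a),ray(c2,b)
    t=np.linalg.lstsq(np.c_[d,-e],p-o,rcond=None)[0];x,y=o+t[0]*d,p+t[1]*e
    return (x+y)/2,np.linalg.norm(x-y)
def grab(n,f):
    st=manip.state();im=cams.grab_frame(n);cv2.imwrite(f'pics/{f}.png',im);return st,im
def rel(p,Rm=None):  # tool-axis shift (units) to put TCP at p, and turn to Rm
    st=manip.state();Q=R.from_quat(st['eef_rot'])
    print('lin',Q.inv().apply(np.array(p)-st['tcp_pos'])/0.4, '' if Rm is None else ('rot',(Q.inv()*Rm).as_rotvec()/(np.pi/2)))
def down(yaw): # tool z down, closing line (tool y) at yaw+-90; tool x at angle yaw
    return R.from_euler('z',yaw)*R.from_rotvec([np.pi,0,0])
E
python3 - <<'E'
from h import *
t=cv2.imread('pics/top0.png');s=cv2.imread('pics/scene0.png');T=cam('top');S=cam('scene')
print('hole',onz(T,(141.4,179.6),.054),tri(T,(141.4,179.6),S,(144.4,246.6)))
print('peg',onz(T,(179.2,166.4),.106),tri(T,(179.2,166.4),S,(178.6,210.6)))
print('pin',onz(T,(356.2,147),.088))
def mask(im,lo,hi,roi):
    m=cv2.inRange(cv2.cvtColor(im,cv2.COLOR_BGR2HSV),lo,hi);k=np.zeros_like(m);x,y,w,h=roi;k[y:y+h,x:x+w]=m[y:y+h,x:x+w]
    c=max(cv2.findContours(k,0,1)[0],key=cv2.contourArea);return c
# plate, corner screws
c=mask(t,(0,0,0),(179,255,110),(115,138,100,75));b=cv2.boxPoints(cv2.minAreaRect(c));print('plate',[onz(T,p,.012)[:2] for p in b])
c=mask(t,(8,90,60),(25,255,255),(365,200,40,60));b=cv2.boxPoints(cv2.minAreaRect(c));print('handle',b.tolist(),[onz(T,p,.054)[:2] for p in b])
c=mask(t,(0,0,0),(179,255,45),(355,175,40,35));(u,v),r=cv2.minEnclosingCircle(c);print('head',u,v,r,cv2.minAreaRect(c),onz(T,(u,v),.08))
c=mask(t,(3,120,60),(15,255,255),(330,130,45,40));b=cv2.boxPoints(cv2.minAreaRect(c));print('block',onz(T,b.mean(0),.044),[onz(T,p,.044)[:2] for p in b])
E
```

```text
hole [0.5512 0.2959 0.054 ] (array([0.5515, 0.2965, 0.0507]), np.float64(0.0004235567321084792))
peg [0.578  0.1929 0.106 ] (array([0.5787, 0.1938, 0.0997]), np.float64(0.00025769089746361675))
pin [ 0.6269 -0.2415  0.088 ]
plate [array([0.5822, 0.3599]), array([0.6373, 0.1467]), array([0.5483, 0.1235]), array([0.494 , 0.3354])]
handle [[372.3299560546875, 204.83819580078125], [381.4962158203125, 203.19296264648438], [390.15478515625, 251.4337158203125], [380.988525390625, 253.07894897460938]] [array([ 0.4851, -0.2862]), array([ 0.4891, -0.3094]), array([ 0.3686, -0.3276]), array([ 0.3646, -0.3046])]
head 375.1136474609375 194.0 11.292250633239746 ((375.0, 194.0), (16.0, 22.0), 90.0) [ 0.5107 -0.2872  0.08  ]
block [ 0.6274 -0.2412  0.044 ] [array([ 0.6543, -0.2029]), array([ 0.6654, -0.2704]), array([ 0.6006, -0.2794]), array([ 0.5896, -0.2122])]
```

```bash
python3 - <<'E'
import cv2,numpy as np
t=cv2.imread('pics/top0.png');s=cv2.imread('pics/scene0.png')
def c(im,x,y,w,h):return cv2.resize(im[y:y+h,x:x+w],(400,440),interpolation=cv2.INTER_CUBIC)
cv2.imwrite('pics/crop1.png',np.hstack([c(t,352,140,160,176),c(s,352,20,160,176)]))
E
```

```text
(no output)
```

View pics/crop1.png

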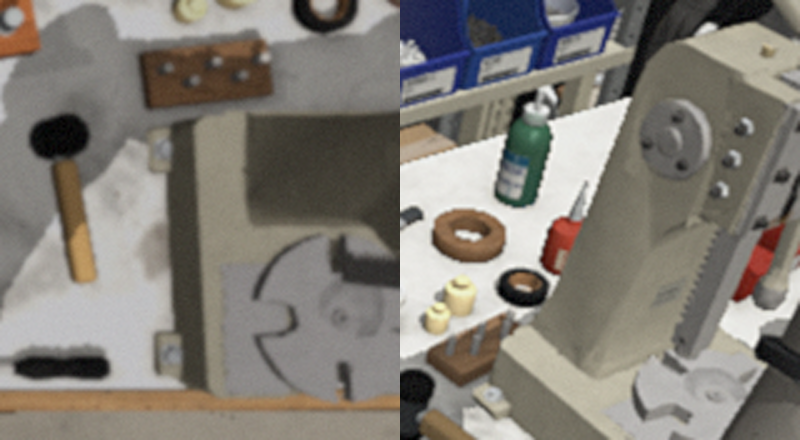

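The press base begins at about y=-0.40, to the right of the mallet, and its column stands further right. I'll go around by the front and then hover over the mallet.

```bash
python3 - <<'E'
from h import *
y=np.radians(8.6)
rel([.30,-.40,.26],down(y));rel([.49,-.296,.22],down(y))
E
```

```text
lin [ 0.375  -0.4941 -0.0945] ('rot', array([-0.0008,  0.0001,  0.1201]))
lin [ 0.9094 -0.5814  0.0055] ('rot', array([-0.0008,  0.0001,  0.1201]))
```

>>> carry_out(
  motion=[
    {"linear": [0.375,-0.495,-0.095],"rotation": [0,0,0.12],"grip": 1},
    {"linear": [0.375,-0.495,-0.095],"rotation": [0,0,0.12],"grip": 1},
    {"linear": [0.375,-0.495,-0.095],"rotation": [0,0,0.12],"grip": 1},
    {"linear": [0.375,-0.495,-0.095],"rotation": [0,0,0.12],"grip": 1},
    {"linear": [0.375,-0.495,-0.095],"rotation": [0,0,0.12],"grip": 1},
    {"linear": [0.375,-0.495,-0.095],"rotation": [0,0,0.12],"grip": 1},
    {"linear": [0.91,-0.58,0.005],"rotation": [0,0,0.12],"grip": 1},
    {"linear": [0.91,-0.58,0.005],"rotation": [0,0,0.12],"grip": 1},
    {"linear": [0.91,-0.58,0.005],"rotation": [0,0,0.12],"grip": 1},
    {"linear": [0.91,-0.58,0.005],"rotation": [0,0,0.12],"grip": 1},
    {"linear": [0.91,-0.58,0.005],"rotation": [0,0,0.12],"grip": 1},
    {"linear": [0.91,-0.58,0.005],"rotation": [0,0,0.12],"grip": 1},
  ],
)

```text
clock: 1.15
tcp_pos: [0.4955, -0.2913, 0.2194]
eef_rot: [0.997, 0.079, 0.001, -0.001]
force: [-0.4, -0.5, -0.3]
opening: 0.0879
grasp_force: 0.0
```

```bash
python3 - <<'E'
from h import *
st,im=grab('wrist','w1');print(st['clock'],st['tcp_pos'],st['eef_rot'],st['force'])
C=cam('wrist',st)
m=cv2.inRange(cv2.cvtColor(im,cv2.COLOR_BGR2HSV),(8,90,60),(25,255,255))
for c in cv2.findContours(m,0,1)[0]:
    if cv2.contourArea(c)>300:
        b=cv2.boxPoints(cv2.minAreaRect(c));print(cv2.contourArea(c),b.tolist(),[onz(C,p,.054)[:2] for p in b])
print('pred head top',proj(C,[.512,-.293,.08]))
E
```

```text
1.15 [ 0.4955 -0.2913  0.2194] [ 0.9969  0.0788  0.0008 -0.0015] [-0.4133 -0.5246 -0.2853]
921.5 [[305.0, 383.0], [305.0, 370.0], [511.0, 370.0], [511.0, 383.0]] [array([ 0.2518, -0.3879]), array([ 0.2704, -0.3842]), array([ 0.3095, -0.6247]), array([ 0.2914, -0.6315])]
2149.5 [[132.58251953125, 342.24066162109375], [134.40805053710938, 328.0709228515625], [334.6910400390625, 353.874267578125], [332.8655090332031, 368.04400634765625]] [array([ 0.2768, -0.1799]), array([ 0.2964, -0.1808]), array([ 0.2985, -0.414 ]), array([ 0.2785, -0.4162])]
924.5 [[433.7096252441406, 286.9346923828125], [468.3202209472656, 282.4974365234375], [477.1268005371094, 351.18890380859375], [442.5162048339844, 355.62615966796875]] [array([ 0.4018, -0.5018]), array([ 0.413 , -0.5375]), array([ 0.3286, -0.5765]), array([ 0.3162, -0.5387])]
931.5 [[35.244667053222656, 348.2253723144531], [52.62690353393555, 280.2766418457031], [83.2725830078125, 288.1162414550781], [65.89035034179688, 356.0649719238281]] [array([ 0.2504, -0.0683]), array([ 0.3434, -0.0887]), array([ 0.339, -0.122]), array([ 0.245 , -0.1037])]

[... 339 characters left out ...]
35644531, 81.81278991699219], [497.2165832519531, 89.02998352050781], [494.0455017089844, 147.16612243652344]] [array([ 0.5455, -0.3856]), array([ 0.5982, -0.3757]), array([ 0.6113, -0.4987]), array([ 0.559 , -0.5144])]
623.5 [[458.640625, 12.468343734741211], [486.96600341796875, 8.741317749023438], [492.27911376953125, 49.12116241455078], [463.9537353515625, 52.84819030761719]] [array([ 0.6677, -0.443 ]), array([ 0.6744, -0.4666]), array([ 0.6436, -0.4824]), array([ 0.6366, -0.4582])]
3240.5 [[194.0, 0.0], [264.0, 0.0], [264.0, 64.0], [194.0, 64.0]] [array([ 0.6409, -0.212 ]), array([ 0.6505, -0.2723]), array([ 0.5987, -0.2809]), array([ 0.5886, -0.2176])]
pred head top [262.0853 163.6726]
```

View pics/w1.png

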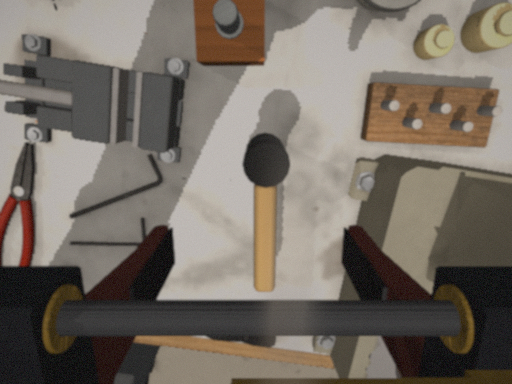

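The wrist view shows the mallet head's top face at about (266,161) and its handle running to (264,290), with no obstacle around it. I'll grip the head itself above the handle, because that is the stiffest hold for striking.

```bash
python3 - <<'E'
from h import *
st=manip.state();C=cam('wrist',st);print(onz(C,(266,161),.08))
rel([.514,-.297,.039],down(np.radians(8.5)))
E
```

```text
[ 0.5149 -0.2961  0.08  ]
lin [0.043  0.0225 0.4506] ('rot', array([-0.0019, -0.0008,  0.0066]))
```

>>> carry_out(
  motion=[
    {"linear": [0.045,0.02,0.09],"rotation": [-0.002,-0.001,0.006],"grip": 1},
    {"linear": [0.045,0.02,0.18],"rotation": [-0.002,-0.001,0.006],"grip": 1},
    {"linear": [0.045,0.02,0.27],"rotation": [-0.002,-0.001,0.006],"grip": 1},
    {"linear": [0.045,0.02,0.36],"rotation": [-0.002,-0.001,0.006],"grip": 1},
    {"linear": [0.045,0.02,0.42],"rotation": [-0.002,-0.001,0.006],"grip": 1},
    {"linear": [0.045,0.02,0.45],"rotation": [-0.002,-0.001,0.006],"grip": 1},
    {"linear": [0.045,0.02,0.45],"rotation": [-0.002,-0.001,0.006],"grip": 1},
    {"linear": [0.045,0.02,0.45],"rotation": [-0.002,-0.001,0.006],"grip": 0},
    {"linear": [0.045,0.02,0.45],"rotation": [-0.002,-0.001,0.006],"grip": 0},
    {"linear": [0.045,0.02,0.45],"rotation": [-0.002,-0.001,0.006],"grip": 0},
    {"linear": [0.045,0.02,0.45],"rotation": [-0.002,-0.001,0.006],"grip": 0},
    {"linear": [0.045,0.02,0.45],"rotation": [-0.002,-0.001,0.006],"grip": 0},
  ],
)

```text
clock: 2.2
tcp_pos: [0.5102, -0.3025, 0.0419]
eef_rot: [0.998, 0.07, 0.0, 0.002]
force: [-1.0, 0.6, -0.2]
opening: 0.0578
grasp_force: 0.0
```

>>> carry_out(
  motion=[
    {"linear": [0,0,0],"rotation": [0,0,0],"grip": 0},
    {"linear": [0,0,0],"rotation": [0,0,0],"grip": 0},
    {"linear": [0,0,0],"rotation": [0,0,0],"grip": 0},
    {"linear": [0,0,0],"rotation": [0,0,0],"grip": 0},
    {"linear": [0,0,0],"rotation": [0,0,0],"grip": 0},
    {"linear": [0,0,0],"rotation": [0,0,0],"grip": 0},
  ],
)

```text
clock: 2.7
tcp_pos: [0.51, -0.3017, 0.041]
eef_rot: [0.998, 0.071, -0.0, 0.002]
force: [0.5, 1.6, 5.6]
opening: 0.043
grasp_force: 30.0
```

The mallet head is gripped: opening 43 mm, 30 N. Before travelling I'll check how high the blue box's lid stands near the peg.

```bash
python3 - <<'E'
from h import *
T=cam('top');S=cam('scene')
print('lid',tri(T,(150,237),S,(181,263)),tri(T,(233,231),S,(263,227)))
print('drawer top corner',tri(T,(100,91),S,(82,143)),tri(T,(235,88),S,(201,122)))
rel([.5085,-.3017,.26]);rel([.574,.1924,.26],down(np.radians(20)))
print(manip.state()['tcp_pos'],R.from_quat(manip.state()['eef_rot']).as_matrix()[:,0])
E
```

```text
lid (array([0.4076, 0.2529, 0.1289]), np.float64(0.00666640332011273)) (array([0.4186, 0.0559, 0.1287]), np.float64(0.013610084832640012))
drawer top corner (array([0.7238, 0.3452, 0.2584]), np.float64(0.011190767495967395)) (array([0.7416, 0.0553, 0.2121]), np.float64(0.0032760571569818066))
lin [-0.0042  0.0011 -0.5476] 
lin [ 0.3318 -1.1988 -0.5516] ('rot', array([ 0.0019,  0.0008, -0.1323]))
[ 0.51   -0.3017  0.041 ] [ 0.99    0.1408 -0.001 ]
```

>>> carry_out(
  motion=[
    {"linear": [0,0,-0.1],"rotation": [0,0,0],"grip": 0},
    {"linear": [0,0,-0.2],"rotation": [0,0,0],"grip": 0},
    {"linear": [0,0,-0.3],"rotation": [0,0,0],"grip": 0},
    {"linear": [0,0,-0.4],"rotation": [0,0,0],"grip": 0},
    {"linear": [0.02,-0.08,-0.45],"rotation": [0,0,-0.03],"grip": 0},
    {"linear": [0.04,-0.16,-0.5],"rotation": [0,0,-0.06],"grip": 0},
    {"linear": [0.07,-0.25,-0.5],"rotation": [0,0,-0.1],"grip": 0},
    {"linear": [0.09,-0.34,-0.5],"rotation": [0,0,-0.15],"grip": 0},
    {"linear": [0.12,-0.43,-0.5],"rotation": [0,0,-0.15],"grip": 0},
    {"linear": [0.14,-0.52,-0.5],"rotation": [0,0,-0.15],"grip": 0},
    {"linear": [0.16,-0.6,-0.5],"rotation": [0,0,-0.15],"grip": 0},
    {"linear": [0.16,-0.6,-0.5],"rotation": [0,0,-0.15],"grip": 0},
  ],
)

```text
clock: 3.7
tcp_pos: [0.5394, -0.0464, 0.2391]
eef_rot: [0.981, 0.192, -0.001, -0.0]
force: [0.0, 1.0, -3.7]
opening: 0.0431
grasp_force: 30.0
```

```bash
python3 - <<'E'
from h import *
rel([.5747,.1907,.24],down(np.radians(35)))
E
```

```text
lin [ 0.3052 -0.5157 -0.0021] ('rot', array([-0.0009,  0.0008, -0.1428]))
```

>>> carry_out(
  motion=[
    {"linear": [0.04,-0.07,0],"rotation": [0,0,-0.03],"grip": 0},
    {"linear": [0.09,-0.15,0],"rotation": [0,0,-0.08],"grip": 0},
    {"linear": [0.14,-0.23,0],"rotation": [0,0,-0.143],"grip": 0},
    {"linear": [0.19,-0.31,0],"rotation": [0,0,-0.143],"grip": 0},
    {"linear": [0.24,-0.4,0],"rotation": [0,0,-0.143],"grip": 0},
    {"linear": [0.28,-0.47,0],"rotation": [0,0,-0.143],"grip": 0},
    {"linear": [0.305,-0.515,0],"rotation": [0,0,-0.143],"grip": 0},
    {"linear": [0.305,-0.515,0],"rotation": [0,0,-0.143],"grip": 0},
    {"linear": [0.305,-0.515,0],"rotation": [0,0,-0.143],"grip": 0},
    {"linear": [0.305,-0.515,0],"rotation": [0,0,-0.143],"grip": 0},
  ],
)

```text
clock: 4.53
tcp_pos: [0.577, 0.1798, 0.2378]
eef_rot: [0.955, 0.295, -0.002, 0.002]
force: [0.9, 0.3, -4.3]
opening: 0.0431
grasp_force: 30.0
```

```bash
python3 - <<'E'
from h import *
st=manip.state();print(st['tcp_pos'],st['eef_rot'],st['joint_positions'])
rel([.5747,.1907,.24],down(np.radians(35)))
a=grab('scene','s2')[1];b=grab('top','t2')[1];w=grab('wrist','w2')[1]
def c(im,x,y,w,h,W,H):return cv2.resize(im[y:y+h,x:x+w],(W,H),interpolation=cv2.INTER_CUBIC)
cv2.imwrite('pics/c2.png',np.hstack([c(a,100,120,200,150,400,300),c(w,0,0,512,384,400,300)]))
E
```

```text
[0.577  0.1798 0.2378] [ 0.9553  0.2955 -0.0021  0.0021] [-0.0711  0.3855 -0.4385  1.6872  0.1827  1.1139 -1.534 ]
lin [ 0.0106 -0.0257 -0.0056] ('rot', array([ 0.0018,  0.0033, -0.007 ]))
```

View pics/c2.png

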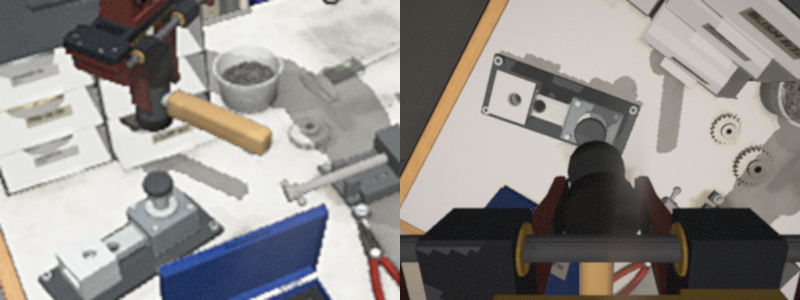

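The mallet hangs level over the peg, and in the wrist view the clevis hole is clear at about (147,127). Now the blow.

>>> carry_out(
  motion=[
    {"linear": [0.01,-0.025,0],"rotation": [0.002,0.003,-0.007],"grip": 0},
    {"linear": [0.01,-0.025,0],"rotation": [0.002,0.003,-0.007],"grip": 0},
    {"linear": [0.01,-0.025,0.03],"rotation": [0.002,0.003,-0.007],"grip": 0},
    {"linear": [0.01,-0.025,0.08],"rotation": [0.002,0.003,-0.007],"grip": 0},
    {"linear": [0.01,-0.025,0.14],"rotation": [0.002,0.003,-0.007],"grip": 0},
    {"linear": [0.01,-0.025,0.2],"rotation": [0.002,0.003,-0.007],"grip": 0},
    {"linear": [0.01,-0.025,0.26],"rotation": [0.002,0.003,-0.007],"grip": 0},
    {"linear": [0.01,-0.025,0.29],"rotation": [0.002,0.003,-0.007],"grip": 0},
    {"linear": [0.01,-0.025,0.29],"rotation": [0.002,0.003,-0.007],"grip": 0},
    {"linear": [0.01,-0.025,0.2],"rotation": [0.002,0.003,-0.007],"grip": 0},
    {"linear": [0.01,-0.025,0.1],"rotation": [0.002,0.003,-0.007],"grip": 0},
    {"linear": [0.01,-0.025,0],"rotation": [0.002,0.003,-0.007],"grip": 0},
  ],
)

```text
clock: 5.68
tcp_pos: [0.5745, 0.1921, 0.2408]
eef_rot: [0.953, 0.301, 0.0, -0.001]
force: [1.4, 0.9, -3.0]
opening: 0.0433
grasp_force: 30.0
```

```bash
python3 - <<'E'
from h import *
st,a=grab('scene','s3');st,w=grab('wrist','w3');print(st['tcp_pos'],st['eef_rot'],st['clock'])
def c(im,x,y,w,h,W,H):return cv2.resize(im[y:y+h,x:x+w],(W,H),interpolation=cv2.INTER_CUBIC)
cv2.imwrite('pics/c3.png',np.hstack([c(a,110,130,120,150,400,500),c(w,80,50,240,300,400,500)]))
E
```

```text
[0.5788 0.1944 0.2507] [ 0.9535  0.3013  0.0076 -0.0012] 5.7333
```

View pics/c3.png

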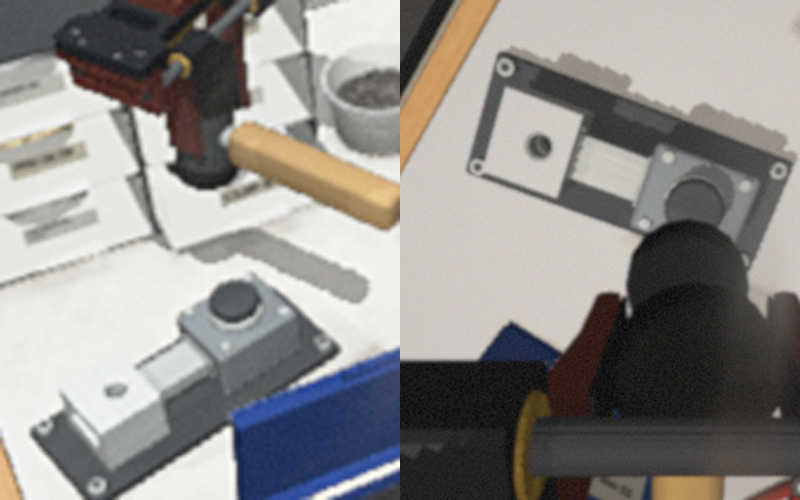

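The peg's cap is on its collar and the bolt is in the clevis, so the blow worked. I'll take the mallet back to its free original spot.

```bash
python3 - <<'E'
from h import *
rel([.54,-.05,.24],down(np.radians(20)));st=manip.state();print(st['tcp_pos'])
E
```

```text
lin [-0.4315  0.4443  0.0138] ('rot', array([ 0.0003, -0.0105,  0.1674]))
[0.5791 0.1946 0.2479]
```

>>> carry_out(
  motion=[
    {"linear": [-0.05,0.05,0],"rotation": [0,0,0.02],"grip": 0},
    {"linear": [-0.11,0.12,0],"rotation": [0,0,0.05],"grip": 0},
    {"linear": [-0.17,0.18,0],"rotation": [0,0,0.09],"grip": 0},
    {"linear": [-0.23,0.25,0],"rotation": [0,0,0.13],"grip": 0},
    {"linear": [-0.29,0.31,0],"rotation": [0,0,0.167],"grip": 0},
    {"linear": [-0.35,0.37,0],"rotation": [0,0,0.167],"grip": 0},
    {"linear": [-0.39,0.42,0],"rotation": [0,0,0.167],"grip": 0},
    {"linear": [-0.415,0.44,0],"rotation": [0,0,0.167],"grip": 0},
    {"linear": [-0.415,0.44,0],"rotation": [0,0,0.167],"grip": 0},
    {"linear": [-0.415,0.44,0],"rotation": [0,0,0.167],"grip": 0},
    {"linear": [-0.415,0.44,0],"rotation": [0,0,0.167],"grip": 0},
  ],
)

```text
clock: 6.7
tcp_pos: [0.5403, -0.0458, 0.2387]
eef_rot: [0.985, 0.175, 0.001, -0.001]
force: [1.2, 0.9, -3.3]
opening: 0.0432
grasp_force: 30.0
```

```bash
python3 - <<'E'
from h import *
rel([.508,-.3015,.24],down(np.radians(8)));rel([.508,-.3015,.048],down(np.radians(8)))
E
```

```text
lin [-0.2959  0.5723 -0.0052] ('rot', array([-0.0014, -0.0015,  0.1348]))
lin [-0.2971  0.5733  0.4748] ('rot', array([-0.0014, -0.0015,  0.1348]))
```

>>> carry_out(
  motion=[
    {"linear": [-0.04,0.07,0],"rotation": [0,0,0.02],"grip": 0},
    {"linear": [-0.08,0.15,0],"rotation": [0,0,0.05],"grip": 0},
    {"linear": [-0.12,0.23,0],"rotation": [0,0,0.09],"grip": 0},
    {"linear": [-0.16,0.31,0],"rotation": [0,0,0.135],"grip": 0},
    {"linear": [-0.2,0.39,0],"rotation": [0,0,0.135],"grip": 0},
    {"linear": [-0.24,0.47,0],"rotation": [0,0,0.135],"grip": 0},
    {"linear": [-0.28,0.54,0],"rotation": [0,0,0.135],"grip": 0},
    {"linear": [-0.295,0.57,0],"rotation": [0,0,0.135],"grip": 0},
    {"linear": [-0.295,0.57,0],"rotation": [0,0,0.135],"grip": 0},
    {"linear": [-0.295,0.57,0],"rotation": [0,0,0.135],"grip": 0},
    {"linear": [-0.295,0.57,0],"rotation": [0,0,0.135],"grip": 0},
  ],
)

```text
clock: 7.62
tcp_pos: [0.5085, -0.2992, 0.2378]
eef_rot: [0.998, 0.071, 0.001, -0.002]
force: [-0.2, -0.4, -3.5]
opening: 0.0431
grasp_force: 30.0
```

```bash
python3 - <<'E'
from h import *
rel([.508,-.3015,.043],down(np.radians(8)))
E
```

```text
lin [-0.003  0.007  0.487] ('rot', array([-0.002 , -0.0011,  0.001 ]))
```

>>> carry_out(
  motion=[
    {"linear": [0,0,0.1],"rotation": [-0.002,-0.001,0],"grip": 0},
    {"linear": [0,0,0.2],"rotation": [-0.002,-0.001,0],"grip": 0},
    {"linear": [0,0,0.3],"rotation": [-0.002,-0.001,0],"grip": 0},
    {"linear": [0,0,0.38],"rotation": [-0.002,-0.001,0],"grip": 0},
    {"linear": [0,0,0.43],"rotation": [-0.002,-0.001,0],"grip": 0},
    {"linear": [0,0,0.46],"rotation": [-0.002,-0.001,0],"grip": 0},
    {"linear": [0,0,0.475],"rotation": [-0.002,-0.001,0],"grip": 0},
    {"linear": [0,0,0.48],"rotation": [-0.002,-0.001,0],"grip": 0},
    {"linear": [0,0,0.485],"rotation": [-0.002,-0.001,0],"grip": 0},
    {"linear": [0,0,0.485],"rotation": [-0.002,-0.001,0],"grip": 0},
    {"linear": [0,0,0.485],"rotation": [-0.002,-0.001,0],"grip": 0},
  ],
)

```text
clock: 8.53
tcp_pos: [0.5085, -0.3019, 0.0453]
eef_rot: [0.998, 0.069, 0.001, 0.001]
force: [0.4, 0.1, -2.6]
opening: 0.0433
grasp_force: 30.0
```

>>> carry_out(
  motion=[
    {"linear": [0,0,0.005],"rotation": [0,0,0],"grip": 0},
    {"linear": [0,0,0.01],"rotation": [0,0,0],"grip": 0},
    {"linear": [0,0,0.01],"rotation": [0,0,0],"grip": 0},
    {"linear": [0,0,0.01],"rotation": [0,0,0],"grip": 0},
  ],
)

```text
clock: 8.87
tcp_pos: [0.5085, -0.3019, 0.0408]
eef_rot: [0.998, 0.069, 0.001, 0.001]
force: [0.6, 1.1, 3.3]
opening: 0.0426
grasp_force: 30.0
```

>>> carry_out(
  motion=[
    {"linear": [0,0,0],"rotation": [0,0,0],"grip": 1},
    {"linear": [0,0,0],"rotation": [0,0,0],"grip": 1},
    {"linear": [0,0,0],"rotation": [0,0,0],"grip": 1},
    {"linear": [0,0,0],"rotation": [0,0,0],"grip": 1},
    {"linear": [0,0,0],"rotation": [0,0,0],"grip": 1},
    {"linear": [0,0,0],"rotation": [0,0,0],"grip": 1},
    {"linear": [0,0,-0.05],"rotation": [0,0,0],"grip": 1},
    {"linear": [0,0,-0.15],"rotation": [0,0,0],"grip": 1},
    {"linear": [0,0,-0.25],"rotation": [0,0,0],"grip": 1},
    {"linear": [0,0,-0.35],"rotation": [0,0,0],"grip": 1},
    {"linear": [0,0,-0.4],"rotation": [0,0,0],"grip": 1},
    {"linear": [0,0,-0.4],"rotation": [0,0,0],"grip": 1},
  ],
)

```text
clock: 9.87
tcp_pos: [0.5104, -0.3028, 0.2057]
eef_rot: [0.998, 0.069, 0.004, 0.003]
force: [-0.0, 0.0, 0.6]
opening: 0.0879
grasp_force: 0.0
```

>>> carry_out(
  motion=[
    {"linear": [0.1,-0.04,0],"rotation": [0,0,0],"grip": 1},
    {"linear": [0.18,-0.08,0],"rotation": [0,0,0],"grip": 1},
    {"linear": [0.18,-0.08,0],"rotation": [0,0,0],"grip": 1},
    {"linear": [0.18,-0.08,0],"rotation": [0,0,0],"grip": 1},
    {"linear": [0.18,-0.08,0],"rotation": [0,0,0],"grip": 1},
  ],
)

```text
clock: 10.28
tcp_pos: [0.5736, -0.2598, 0.1987]
eef_rot: [0.998, 0.069, -0.001, 0.0]
force: [-0.8, -0.7, 0.7]
opening: 0.0878
grasp_force: 0.0
```

```bash
python3 - <<'E'
from h import *
st,w=grab('wrist','w4');print(st['tcp_pos'],st['eef_rot'],st['clock'],st['opening'])
C=cam('wrist',st);print(proj(C,[.627,-.241,.088]),proj(C,[.627,-.241,.048]))
E
```

```text
[ 0.5736 -0.2598  0.1987] [ 0.9976  0.069  -0.0012  0.0005] 10.2833 0.0878031123760367
[242.6116 121.0379] [244.4781 118.0307]
```

View pics/w4.png

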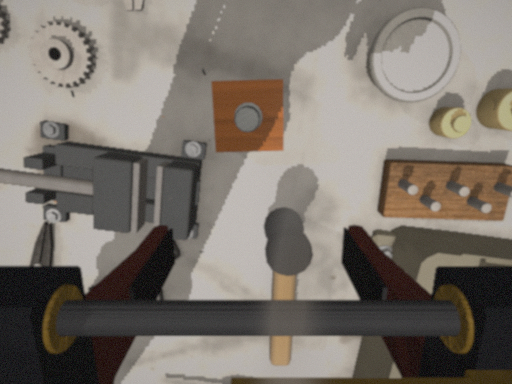

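The mallet stands upright on the bench. The pin's top is at (248,117), centred in its orange block.

```bash
python3 - <<'E'
from h import *
st=manip.state();C=cam('wrist',st);w=cv2.imread('pics/w4.png')
p=onz(C,(248,117),.088);print(p)
b=cv2.inRange(cv2.cvtColor(w,cv2.COLOR_BGR2HSV),(3,120,60),(15,255,255));b[:60]=0;b[170:]=0;b[:,:200]=0;b[:,300:]=0
x,y,ww,hh=cv2.boundingRect(b);print(x,y,ww,hh,onz(C,(x+ww/2-.5,y+hh/2-.5),.044))
rel([p[0],p[1],.12],down(np.radians(8)));rel([p[0],p[1],.055],down(np.radians(8)))
E
```

```text
[ 0.6302 -0.2458  0.088 ]
212 80 71 72 [ 0.6289 -0.2439  0.044 ]
lin [ 0.1469 -0.0175  0.1968] ('rot', array([ 0.0008,  0.0015, -0.0019]))
lin [ 0.1473 -0.0177  0.3593] ('rot', array([ 0.0008,  0.0015, -0.0019]))
```

>>> carry_out(
  motion=[
    {"linear": [0.09,-0.015,0],"rotation": [0,0,0],"grip": 1},
    {"linear": [0.143,-0.016,0.05],"rotation": [0,0,0],"grip": 1},
    {"linear": [0.143,-0.016,0.12],"rotation": [0,0,0],"grip": 1},
    {"linear": [0.143,-0.016,0.2],"rotation": [0,0,0],"grip": 1},
    {"linear": [0.143,-0.016,0.28],"rotation": [0,0,0],"grip": 1},
    {"linear": [0.143,-0.016,0.33],"rotation": [0,0,0],"grip": 1},
    {"linear": [0.143,-0.016,0.36],"rotation": [0,0,0],"grip": 1},
    {"linear": [0.143,-0.016,0.36],"rotation": [0,0,0],"grip": 1},
    {"linear": [0.143,-0.016,0.36],"rotation": [0,0,0],"grip": 1},
    {"linear": [0.143,-0.016,0.36],"rotation": [0,0,0],"grip": 1},
  ],
)

```text
clock: 11.17
tcp_pos: [0.6312, -0.2466, 0.0576]
eef_rot: [0.998, 0.068, 0.001, 0.001]
force: [0.4, -0.8, -0.1]
opening: 0.0881
grasp_force: 0.0
```

>>> carry_out(
  motion=[
    {"linear": [0,0,0],"rotation": [0,0,0],"grip": 0},
    {"linear": [0,0,0],"rotation": [0,0,0],"grip": 0},
    {"linear": [0,0,0],"rotation": [0,0,0],"grip": 0},
    {"linear": [0,0,0],"rotation": [0,0,0],"grip": 0},
    {"linear": [0,0,0],"rotation": [0,0,0],"grip": 0},
    {"linear": [0,0,0],"rotation": [0,0,0],"grip": 0},
    {"linear": [0,0,0],"rotation": [0,0,0],"grip": 0},
    {"linear": [0,0,0],"rotation": [0,0,0],"grip": 0},
    {"linear": [0,0,0],"rotation": [0,0,0],"grip": 0},
    {"linear": [0,0,0],"rotation": [0,0,0],"grip": 0},
    {"linear": [0,0,0],"rotation": [0,0,0],"grip": 0},
    {"linear": [0,0,0],"rotation": [0,0,0],"grip": 0},
  ],
)

```text
clock: 12.17
tcp_pos: [0.6302, -0.2449, 0.0558]
eef_rot: [0.998, 0.069, -0.0, 0.0]
force: [-0.4, 2.3, 1.4]
opening: 0.0199
grasp_force: 30.0
```

>>> carry_out(
  motion=[
    {"linear": [0,0,-0.06],"rotation": [0,0,0],"grip": 0},
    {"linear": [0,0,-0.14],"rotation": [0,0,0],"grip": 0},
    {"linear": [0,0,-0.24],"rotation": [0,0,0],"grip": 0},
    {"linear": [0,0,-0.34],"rotation": [0,0,0],"grip": 0},
    {"linear": [0,-0.07,-0.4],"rotation": [0,0,-0.02],"grip": 0},
    {"linear": [0,-0.17,-0.4],"rotation": [0,0,-0.05],"grip": 0},
    {"linear": [-0.01,-0.27,-0.4],"rotation": [0,0,-0.1],"grip": 0},
    {"linear": [-0.01,-0.37,-0.4],"rotation": [0,0,-0.15],"grip": 0},
    {"linear": [-0.02,-0.47,-0.4],"rotation": [0,0,-0.15],"grip": 0},
    {"linear": [-0.02,-0.57,-0.4],"rotation": [0,0,-0.15],"grip": 0},
    {"linear": [-0.03,-0.65,-0.4],"rotation": [0,0,-0.15],"grip": 0},
    {"linear": [-0.03,-0.7,-0.4],"rotation": [0,0,-0.15],"grip": 0},
  ],
)

```text
clock: 13.17
tcp_pos: [0.5785, 0.0345, 0.2156]
eef_rot: [0.982, 0.188, -0.0, 0.0]
force: [-0.6, 0.1, -0.4]
opening: 0.0194
grasp_force: 30.0
```

```bash
python3 - <<'E'
from h import *
rel([.515,.265,.20],down(np.radians(35)))
E
```

```text
lin [ 0.065  -0.5941  0.0388] ('rot', array([ 0.    ,  0.0003, -0.1484]))
```

>>> carry_out(
  motion=[
    {"linear": [0.01,-0.07,0],"rotation": [0,0,-0.02],"grip": 0},
    {"linear": [0.02,-0.16,0],"rotation": [0,0,-0.05],"grip": 0},
    {"linear": [0.03,-0.25,0],"rotation": [0,0,-0.1],"grip": 0},
    {"linear": [0.04,-0.34,0],"rotation": [0,0,-0.148],"grip": 0},
    {"linear": [0.05,-0.43,0.02],"rotation": [0,0,-0.148],"grip": 0},
    {"linear": [0.06,-0.51,0.04],"rotation": [0,0,-0.148],"grip": 0},
    {"linear": [0.065,-0.57,0.04],"rotation": [0,0,-0.148],"grip": 0},
    {"linear": [0.065,-0.59,0.04],"rotation": [0,0,-0.148],"grip": 0},
    {"linear": [0.065,-0.59,0.04],"rotation": [0,0,-0.148],"grip": 0},
    {"linear": [0.065,-0.59,0.04],"rotation": [0,0,-0.148],"grip": 0},
    {"linear": [0.065,-0.59,0.04],"rotation": [0,0,-0.148],"grip": 0},
    {"linear": [0.065,-0.59,0.04],"rotation": [0,0,-0.148],"grip": 0},
  ],
)

```text
clock: 14.17
tcp_pos: [0.5192, 0.2571, 0.1992]
eef_rot: [0.955, 0.297, -0.0, 0.001]
force: [-0.5, -0.5, -0.3]
opening: 0.0195
grasp_force: 30.0
```

```bash
python3 - <<'E'
from h import *
st,w=grab('wrist','w5');t=grab('top','t5')[1];s=grab('scene','s5')[1];print(st['tcp_pos'],st['eef_rot'],st['joint_velocities'])
C=cam('wrist',st);print('pred',proj(C,[.551,.297,.054]))
cv2.imwrite('pics/c5.png',np.hstack([cv2.resize(w,(512,384)),cv2.resize(s[180:308,100:196],(288,384),interpolation=cv2.INTER_CUBIC)]))
E
```

```text
[0.5192 0.2571 0.1992] [ 0.955   0.2967 -0.0001  0.0012] [ 0.0011  0.0001 -0.0072 -0.0002 -0.0028 -0.0011 -0.0036]
pred [240.4601 125.8253]
```

View pics/c5.png

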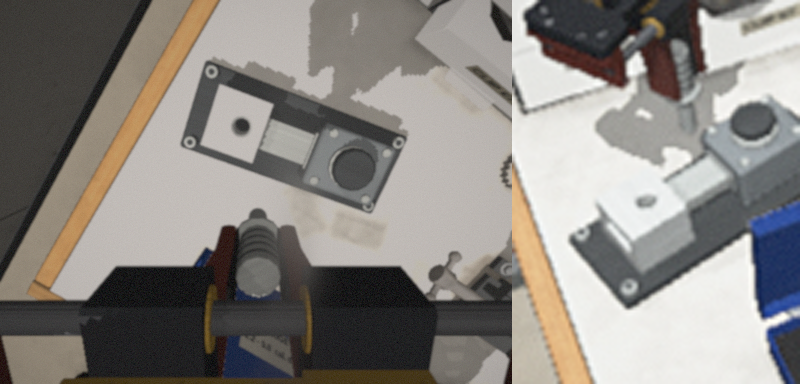

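The wrist view shows the clevis hole at about (242,127) and the held pin's tip at about (258,212). The pin is upright between the fingers. I'll refine both by mask.

```bash
python3 - <<'E'
from h import *
st=manip.state();C=cam('wrist',st);w=cv2.imread('pics/w5.png');g=cv2.cvtColor(w,cv2.COLOR_BGR2GRAY)
r=g[108:146,222:262];m=(r<120).astype('uint8');n,l,ss,ce=cv2.connectedComponentsWithStats(m)
for i in range(1,n):
    if ss[i,4]>40:print('blob',ss[i]+[222,108,0,0,0],ce[i]+[222,108])
print(g[126:128,226:260].tolist()[0]);print([int(x) for x in g[112:142,241]])
Q=R.from_quat(st['eef_rot']);p=np.array(st['tcp_pos'])
for z in(.045,.051,.056):print('tip pred',z,proj(C,p+Q.apply([0,0,z])),proj(C,p+Q.apply([0.006,0,z])))
print('tip rows',[int(x) for x in g[200:225,258]]);
for v in(212,216,221):print(v,[int(x) for x in g[v,240:276]])
h=onz(C,(241.5,126.5),.054);print('hole',h)
E
```

```text
blob [233 118  17  17 223] [240.9507 126.0583]
[190, 191, 189, 190, 178, 159, 133, 108, 102, 82, 64, 52, 52, 51, 51, 50, 51, 48, 49, 53, 49, 51, 64, 104, 149, 172, 183, 190, 191, 190, 191, 186, 190, 187]
[188, 190, 188, 182, 167, 144, 109, 67, 52, 49, 50, 52, 48, 51, 50, 46, 50, 50, 58, 80, 85, 90, 111, 133, 153, 175, 188, 188, 186, 189]
tip pred 0.045 [257.0873 214.2398] [257.0871 205.4922]
tip pred 0.051 [257.1079 211.2694] [257.1079 202.7253]
tip pred 0.056 [257.1243 208.9075] [257.1244 200.5261]
tip rows [188, 191, 187, 190, 188, 188, 185, 169, 131, 85, 73, 71, 71, 76, 76, 73, 73, 79, 92, 113, 119, 118, 123, 117, 105]
212 [190, 189, 189, 191, 191, 191, 188, 188, 181, 165, 126, 92, 74, 72, 74, 71, 73, 72, 71, 73, 73, 71, 77, 82, 100, 139, 170, 185, 190, 188, 187, 187, 187, 185, 182, 188]
216 [188, 193, 190, 192, 188, 191, 192, 183, 151, 110, 80, 71, 70, 73, 73, 69, 73, 70, 73, 75, 74, 74, 73, 73, 76, 89, 123, 161, 185, 187, 188, 185, 188, 187, 185, 186]
221 [186, 176, 156, 138, 117, 105, 101, 101, 109, 111, 118, 115, 122, 118, 117, 119, 119, 122, 118, 119, 120, 121, 120, 122, 121, 120, 118, 112, 111, 105, 109, 119, 135, 154, 172, 182]
hole [0.5505 0.297  0.054 ]
```

```bash
python3 - <<'E'
from h import *
st=manip.state();C=cam('wrist',st);w=cv2.imread('pics/w5.png');g=cv2.cvtColor(w,cv2.COLOR_BGR2GRAY)
Q=R.from_quat(st['eef_rot']);p=np.array(st['tcp_pos'])
for z in(-.033,-.030):
  for x in(0,-.002,-.01,.01):print(z,x,proj(C,p+Q.apply([x,0,z])))
print('col258',list(zip(range(250,302,2),[int(x) for x in g[250:302:2,258]])))
print('row276',[int(x) for x in g[276,230:286]])
# collar far edge: z=.051-.040=.011 lower face, r=13
for x in(.013,.011):print('collar',proj(C,p+Q.apply([x,0,.011])),proj(C,p+Q.apply([x,0,.007])))
h=onz(C,(241,126.1),.054);print('hole',h)
rel([h[0],h[1],.125],down(np.radians(35)))
E
```

```text
-0.033 0 [256.67   274.3561]
-0.033 -0.002 [256.6717 278.5077]
-0.033 -0.01 [256.6781 294.8107]
-0.033 0.01 [256.6616 253.1258]
-0.03 0 [256.6939 270.917 ]
-0.03 -0.002 [256.6954 275.0004]
-0.03 -0.01 [256.7014 291.0415]
-0.03 0.01 [256.6861 250.0444]
col258 [(250, 56), (252, 68), (254, 73), (256, 81), (258, 111), (260, 116), (262, 113), (264, 112), (266, 115), (268, 114), (270, 114), (272, 113), (274, 111), (276, 113), (278, 113), (280, 116), (282, 114), (284, 110), (286, 105), (288, 106), (290, 104), (292, 104), (294, 102), (296, 125), (298, 60), (300, 44)]
row276 [20, 20, 19, 22, 31, 43, 71, 90, 99, 105, 103, 105, 107, 104, 105, 109, 106, 104, 108, 103, 102, 104, 104, 102, 105, 109, 114, 110, 113, 112, 115, 115, 118, 112, 116, 114, 113, 114, 113, 112, 111, 112, 113, 110, 107, 112, 109, 111, 108, 104, 79, 63, 57, 56, 56, 55]
collar [256.9433 212.397 ] [256.923 214.842]
collar [256.9438 215.8566] [256.9235 218.3679]
hole [0.5505 0.2976 0.054 ]
lin [ 0.1217 -0.0365  0.1854] ('rot', array([ 0.001 ,  0.0006, -0.0045]))
```

>>> carry_out(
  motion=[
    {"linear": [0.06,-0.02,0.03],"rotation": [0,0,-0.002],"grip": 0},
    {"linear": [0.126,-0.037,0.08],"rotation": [0.001,0,-0.004],"grip": 0},
    {"linear": [0.126,-0.037,0.14],"rotation": [0.001,0,-0.004],"grip": 0},
    {"linear": [0.126,-0.037,0.19],"rotation": [0.001,0,-0.004],"grip": 0},
    {"linear": [0.126,-0.037,0.215],"rotation": [0.001,0,-0.004],"grip": 0},
    {"linear": [0.126,-0.037,0.215],"rotation": [0.001,0,-0.004],"grip": 0},
    {"linear": [0.126,-0.037,0.215],"rotation": [0.001,0,-0.004],"grip": 0},
    {"linear": [0.126,-0.037,0.215],"rotation": [0.001,0,-0.004],"grip": 0},
    {"linear": [0.126,-0.037,0.215],"rotation": [0.001,0,-0.004],"grip": 0},
    {"linear": [0.126,-0.037,0.215],"rotation": [0.001,0,-0.004],"grip": 0},
  ],
)

```text
clock: 15.15
tcp_pos: [0.5518, 0.3004, 0.1145]
eef_rot: [0.954, 0.301, 0.001, -0.0]
force: [0.8, 0.8, -0.8]
opening: 0.0197
grasp_force: 30.0
```

```bash
python3 - <<'E'
from h import *
st,w=grab('wrist','w6');s=grab('scene','s6')[1];t=grab('top','t6')[1];print(st['tcp_pos'],st['eef_rot'])
C=cam('wrist',st);S=cam('scene');print('mouth px wrist',proj(C,[.5505,.2976,.054]),'scene',proj(S,[.5505,.2976,.054]))
rel([.552,.2986,.064],down(np.radians(35)))
cv2.imwrite('pics/c6.png',np.hstack([cv2.resize(w[170:260,200:320],(400,300),interpolation=cv2.INTER_CUBIC),cv2.resize(s[200:275,100:200],(400,300),interpolation=cv2.INTER_CUBIC)]))
E
```

```text
[0.5518 0.3004 0.1145] [ 0.9536  0.3012  0.0007 -0.0003]
mouth px wrist [259.4316 210.6398] scene [143.7581 246.1446]
lin [-0.0011  0.0042  0.1244] ('rot', array([-0.0002, -0.0001,  0.0007]))
```

View pics/c6.png

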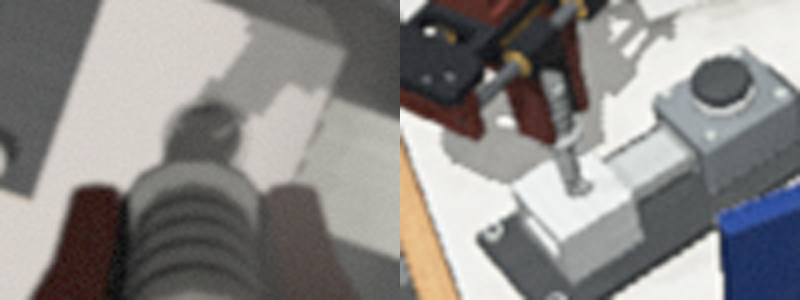

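The tip sits concentric over the hole in both views. I'll lower it slowly and watch the force.

>>> carry_out(
  motion=[
    {"linear": [-0.001,0.003,0],"rotation": [0,0,0],"grip": 0},
    {"linear": [-0.001,0.003,0],"rotation": [0,0,0],"grip": 0},
    {"linear": [-0.001,0.003,0.01],"rotation": [0,0,0],"grip": 0},
    {"linear": [-0.001,0.003,0.02],"rotation": [0,0,0],"grip": 0},
    {"linear": [-0.001,0.003,0.028],"rotation": [0,0,0],"grip": 0},
    {"linear": [-0.001,0.003,0.036],"rotation": [0,0,0],"grip": 0},
    {"linear": [-0.001,0.003,0.042],"rotation": [0,0,0],"grip": 0},
    {"linear": [-0.001,0.003,0.042],"rotation": [0,0,0],"grip": 0},
    {"linear": [-0.001,0.003,0.042],"rotation": [0,0,0],"grip": 0},
  ],
)

```text
clock: 16.05
tcp_pos: [0.5514, 0.2985, 0.0959]
eef_rot: [0.954, 0.301, -0.001, 0.0]
force: [0.8, -1.3, -1.3]
opening: 0.0194
grasp_force: 30.0
```

>>> carry_out(
  motion=[
    {"linear": [0,0,0.01],"rotation": [0,0,0],"grip": 0},
    {"linear": [0,0,0.02],"rotation": [0,0,0],"grip": 0},
    {"linear": [0,0,0.03],"rotation": [0,0,0],"grip": 0},
    {"linear": [0,0,0.04],"rotation": [0,0,0],"grip": 0},
    {"linear": [0,0,0.05],"rotation": [0,0,0],"grip": 0},
    {"linear": [0,0,0.06],"rotation": [0,0,0],"grip": 0},
    {"linear": [0,0,0.068],"rotation": [0,0,0],"grip": 0},
    {"linear": [0,0,0.068],"rotation": [0,0,0],"grip": 0},
    {"linear": [0,0,0.068],"rotation": [0,0,0],"grip": 0},
  ],
)

```text
clock: 16.8
tcp_pos: [0.5513, 0.2986, 0.0686]
eef_rot: [0.954, 0.301, -0.001, 0.0]
force: [1.0, -1.5, -1.6]
opening: 0.0192
grasp_force: 30.0
```

>>> carry_out(
  motion=[
    {"linear": [0,0,0.004],"rotation": [0,0,0],"grip": 0},
    {"linear": [0,0,0.007],"rotation": [0,0,0],"grip": 0},
    {"linear": [0,0,0.007],"rotation": [0,0,0],"grip": 0},
    {"linear": [0,0,0.007],"rotation": [0,0,0],"grip": 0},
  ],
)

```text
clock: 17.13
tcp_pos: [0.5515, 0.2988, 0.0663]
eef_rot: [0.954, 0.301, -0.0, -0.0]
force: [1.6, -0.6, -2.4]
opening: 0.0195
grasp_force: 30.0
```

Nearly seated, with no resistance. I'll open now so it drops the last fraction, then rise.

>>> carry_out(
  motion=[
    {"linear": [0,0,0],"rotation": [0,0,0],"grip": 1},
    {"linear": [0,0,0],"rotation": [0,0,0],"grip": 1},
    {"linear": [0,0,0],"rotation": [0,0,0],"grip": 1},
    {"linear": [0,0,0],"rotation": [0,0,0],"grip": 1},
    {"linear": [0,0,0],"rotation": [0,0,0],"grip": 1},
    {"linear": [0,0,-0.05],"rotation": [0,0,0],"grip": 1},
    {"linear": [0,0,-0.14],"rotation": [0,0,0],"grip": 1},
    {"linear": [0,0,-0.24],"rotation": [0,0,0],"grip": 1},
    {"linear": [-0.1,0,-0.32],"rotation": [0,0,0],"grip": 1},
    {"linear": [-0.1,0,-0.32],"rotation": [0,0,0],"grip": 1},
    {"linear": [-0.1,0,-0.32],"rotation": [0,0,0],"grip": 1},
  ],
)

```text
clock: 18.05
tcp_pos: [0.5186, 0.2756, 0.1967]
eef_rot: [0.954, 0.301, 0.001, 0.0]
force: [0.3, 0.4, -0.3]
opening: 0.0867
grasp_force: 0.0
```

```bash
python3 - <<'E'
from h import *
st,w=grab('wrist','w7');s=grab('scene','s7')[1];t=grab('top','t7')[1];print(st['tcp_pos'],st['opening'],st['clock'])
S=cam('scene');print('home pin top in scene',proj(S,[.551,.2978,.098]),'collar',proj(S,[.551,.2978,.058]))
C=cam('wrist',st);print(proj(C,[.551,.2978,.098]))
z=lambda i,x,y:cv2.resize(i[y:y+75,x:x+100],(400,300),interpolation=cv2.INTER_CUBIC)
cv2.imwrite('pics/c7.png',np.vstack([np.hstack([cv2.resize(w,(400,300)),z(s,100,200)]),np.hstack([z(t,115,138),z(t,325,160)])]))
E
```

```text
[0.5186 0.2756 0.1967] 0.08667595878849212 18.05
home pin top in scene [140.3754 233.8866] collar [143.3251 244.9543]
[257.7997 143.6284]
```

View pics/c7.png

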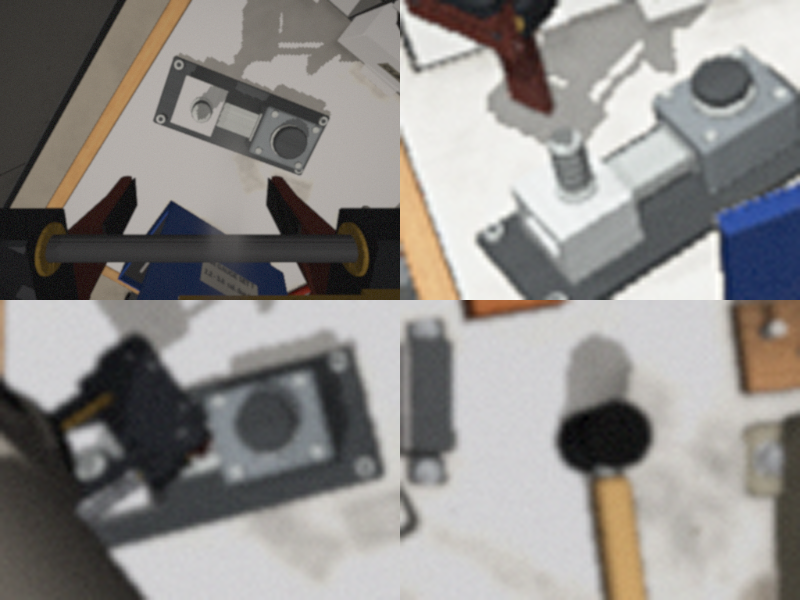

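The pin stands upright with its collar on the clevis; its top in the scene view is at about (141,234), against a predicted (140,234). The peg is home and the mallet stands on the bench.

```bash
python3 -c "
from cell import manip
print(manip.finish_job())"
```

```text
the job is handed in; nothing more can be done
None
```

I handed the job in at about 18 s of robot time. The last pictures show the peg struck home, the bolt thrown, the mallet standing on the bench away from the fixture, and the lock pin upright in the clevis with its collar on the top face; the hand-in gave no verdict.

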